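# Weigh the small larvae dish without cracking it

## Task

Weigh the small petri dish of larvae: pick it up, keep it level, and stand it flat in the middle of the balance's round steel pan, wholly on the pan. Be gentle: its thin plastic cracks under a hard grip, so use a light squeeze, and do not press it onto the delicate pan or let it drop. Leave the two large petri dishes where they are.

Things in the scene. Friction and masses are not known exactly. Their poses are not given: they have to be found in the camera images.
- small_dish_center (a point): Centre of the small clear covered petri dish of larvae: 60 mm across the lid (57 mm where the fingers meet it), 14 mm high; grip the upright rim, the lowest 11 mm, across any diameter. 18 to 35 g, standing flat on the table. Point: on its axis, 6 mm above its underside; z is up. Its thin plastic cracks if both fingers together press it with more than 75 N (about 37 N each).
- pan_center (a point): Centre of the top of the balance's rigid round steel weighing pan, 100 mm across, 49 mm above the table. It lies on the far part of a low white bench balance fixed to the table, case 190 x 150 x 38 mm, whose centre is 30 mm from this point towards the display (-x of this frame); z is up. More than 20 N on the balance spoils it.
- large_dish_a: One of two large covered petri dishes, 90 mm across and 15 mm high, standing flat on the table among which the small one stands; to be left alone. Origin at the centre of its underside.
- large_dish_b: The other large covered petri dish, 90 mm across and 15 mm high, standing flat on the table; to be left alone. Origin at the centre of its underside.
There are look-alikes about, which are no part of the job. There is more than one size of the part that bears small_dish_center; the job needs the largest.

How it is judged (in metres and radians):
At the end, for the whole second after the job is handed in: The small dish stands flat (within 6 degrees) and at rest on the weighing pan, its centre within 20 mm of the pan's centre (horizontal distance between small_dish_center and pan_center below 0.02 m and z of small_dish_center in the frame of pan_center between 0.002 and 0.012 m and angle between small_dish_center's own z axis and vertical below 0.1 rad and linear speed of small_dish below 0.02 m/s); the robot touches nothing.
It fails at once if the small dish is squeezed with more than 75 N (both fingers together) and cracks (contact force between small_dish and the fingers above 75 N).
It fails at once if the balance is pressed or struck with more than 20 N (contact force between balance and anything else above 20 N).
It fails at once if the small dish is let go in the air, more than 20 mm above the pan (height (world z) of small_dish_center above 0.075 m and contact force between small_dish and the fingers below 0.01 N).
It fails at once if the small dish is tipped by more than 20 degrees (angle between small_dish_center's own z axis and vertical above 0.35 rad).
It fails at once if a large dish is moved by more than 20 mm (distance of any of large_dish_a, large_dish_b from where it was at the start of the episode above 0.02 m).
It also fails if it takes over 38 s, if anything falls off the work surface, if the arm or the gripper's body presses on something with over 40 N, if the wrist force passes 120 N, or if a joint passes its speed limit or range.

## Robot

A 6-joint arm with a two-finger parallel gripper is mounted at the origin on a cart in front of the work surface, level with it; the furniture and walls round the work are solid. World frame = base frame: x ahead of the robot, y to its left, z up, the work surface at z = 0. Lengths are in mm, angles in rad, forces in N, time in s.
With the tool pointing down it reaches from about 400 to 925 mm from the base axis. Payload 12.5 kg.
Tool frame: the origin (TCP) lies at the centre of the arm's flange, where the gripper is bolted on; the fingertips stand 190 mm ahead of it and the grasp point (between the pads) lies 171 mm ahead of it; z points along the fingers, y is the line along which they close (so a half turn about z gives the same grasp; the last joint's range is limited). The gripper opens to 95 mm and grips with 3 to 60 N. Pads are 20 mm wide; open, the fingers measure 119 mm over their backs; the gripper's body (75 mm by 180 mm) begins 59 mm behind the grasp point.
Start: joints at [1.077, 0.491, 1.559, -0, 1.092, -0.106], TCP at [236.322, 578.599, 404.761] pointing down, gripper open.
Joint ranges: [-3.1, 3.1], [-0.84, 2.19], [0.05, 2.79], [-1.13, 4.28], [0.06, 2.93], [-2.69, 2.69]. Speed limits (rad/s): [2.22, 2.22, 2.79, 3.14, 3.14, 3.14].

## Interface

Orientations are given as [roll, pitch, yaw] about the fixed x, y, z axes, in that order (R = Rz(yaw) Ry(pitch) Rx(roll)).
In Python, from cell import env, read_camera, search_frame, cut_out gives the robot as it stands. The module is installed in compiled form; this text tells all that it offers.
- The arm moves only by the tool move_arm, never from a script. Its argument "commands" is a list of rows, each a list of 3 entries, a list of its own where there are three numbers: the shift along the world's x, y, z normalised to -1 to 1, where 1 is 0.03 m, then the turn about the world's z normalised to -1 to 1, where 1 is 0.08 rad, then the opening, from -1 (shut) to 1 (fully open), so that 0 is half open. A call has 1 to 20 rows; each row shifts and turns the commanded pose from where the row before left it; what a row does not reach is not made up. A row lasts 1/12 s, in which the tool goes at most 41.7 mm and 7.16 degrees, less where a joint would pass 70% of its speed; a pose out of reach is approached as far as the arm can. A call with a number of a shift or a turn outside -1 to 1 is refused whole. A call with a gripper value outside its range is refused whole. The fingers move at their own pace and stop on an object; the grip force is fixed at half the most. Time passes only in rows, so rows that do not move let the fingers close. It gives the time, the measured TCP pose, the force, the opening and the grip force at its end, in the units of the state.
- env.state(): the state, without advancing time (a new reading comes with each control period).
- read_camera(name): name is "scene" or "side" or "wrist"; returns a dict with "image" (400x640x3 uint8, red, green, blue), "fx", "fy", "cx", "cy" (pixels), "rvec" (rotation vector, rad) and "tvec" (3), from world to camera coordinates, as OpenCV has them. Camera axes: x right, y down, z forward; pixel columns grow to the right and rows downward; lengths in mm; the calibration is good to about 2 mm. A picture is of the moment at which its call begins. There is no depth.
- env.job_done(): hands the job in; it is judged then, once.
Trained networks look in a picture, given as the dict that the camera call returned (one of the last four; its "shot" number tells which), for a name from the list of things; names that differ only in an ending like _2 or _b are one class to them, and where a whole thing is asked for, a point or a joint stands for the part that bears it (a point fixed in the world has none). Each returns a list of dicts, best first, with "confidence" (0 to 1); they miss things now and then, are a little off and sometimes report something else, mostly with a low value. They report only what shows in the picture. A call takes as long as a camera call. They do not tell look-alikes from the thing itself.
- search_frame(thing, picture): "at" ([column, row] in pixels, amid what is visible of it).
- cut_out(thing, picture): "region" (400x640 bool, what is visible of it) and "at" ([column, row] in pixels, amid what is visible of it).
The state is a dict: "t": time; "joints": joint angles; "qvel": joint speeds; "tau": joint torques, N m; "eef_pos": TCP position; "tcp_rot": TCP orientation; "ft_force": force on the tool from outside, world axes, zero at the start; "moment": the same for the moment, N m; "opening": opening from 0.0 (shut) to 1.0 (fully open); "grip_force": force on a finger pad.
Only numpy, scipy, OpenCV 4.12 (cv2) and the standard library are available. Lean on these libraries where they do the work, as an engineer would, in place of code of your own. Each camera call takes 0.05 s, during which the arm holds its last target. There are 200 camera calls.

## Working session

There is one attempt and no reset: what is moved stays moved. The work goes in short steps, Python scripts to look and compute and a tool call to move; the robot and the scene stay as the last step left them, time stands still between calls to the robot, and variables do not carry over. Pictures are saved under pics/ and viewed, at most 10 in all, crops included, and the job is handed in when it is done.

Besides the shell and the picture viewer there is one more tool, called after ">>>" in YAML: its name, and indented under it one key for each argument. move_arm: Moves the arm, as the interface text tells. Its arguments: {"type":"object","properties":{"commands":{"type":"array","items":{"type":"array"}}},"required":["commands"]}

```bash
mkdir -p pics; cat > h.py <<'E'
import numpy as np,cv2
from cell import env, read_camera, search_frame, cut_out
def ray(p,px,z):
    R=cv2.Rodrigues(np.array(p["rvec"],float))[0];t=np.array(p["tvec"],float).ravel()
    d=R.T@np.array([(px[0]-p["cx"])/p["fx"],(px[1]-p["cy"])/p["fy"],1]);c=-R.T@t
    return c+d*(z-c[2])/d[2]
def save(p,n): cv2.imwrite("pics/"+n,p["image"][:,:,::-1])
E
python3 - <<'E'
from h import *
s=env.state();print(s["t"],s["eef_pos"],s["tcp_rot"],s["opening"])
for c in("scene","side"):
    p=read_camera(c);save(p,c+".png")
    for th,z in(("small_dish_center",14),("large_dish_a",15),("pan_center",49)):
        for r in search_frame(th,p)[:6]:print(c,th,np.round(r["at"]),round(r["confidence"],2),ray(p,r["at"],z).round())
E
```

```text
0.0 [236.29561316 578.57476031 404.16583576] [-3.14050116e+00 -1.33438502e-04  2.75380422e+00] 0.9980634302708485
scene small_dish_center [405. 297.] 0.65 [ 397. -294.   14.]
scene small_dish_center [369. 208.] 0.58 [590. -97.  14.]
scene small_dish_center [358. 248.] 0.43 [ 455. -136.   14.]
scene large_dish_a [404. 243.] 0.97 [ 531. -228.   15.]
scene large_dish_a [319. 227.] 0.61 [456. -18.  15.]
scene pan_center [264. 180.] 0.8 [486. 189.  49.]
side small_dish_center [348. 284.] 0.85 [ 399. -304.   14.]
side small_dish_center [373. 220.] 0.8 [599. -98.  14.]
side small_dish_center [329. 245.] 0.56 [ 441. -157.   14.]
side large_dish_a [310. 225.] 0.64 [449. -48.  15.]
side pan_center [296. 188.] 0.92 [487. 121.  49.]
```

View pics/scene.png

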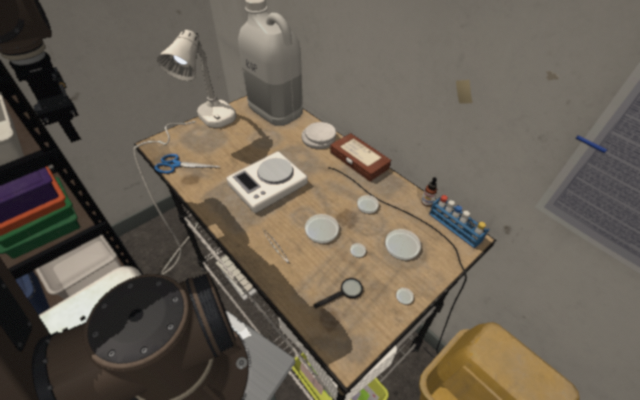

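View pics/side.png

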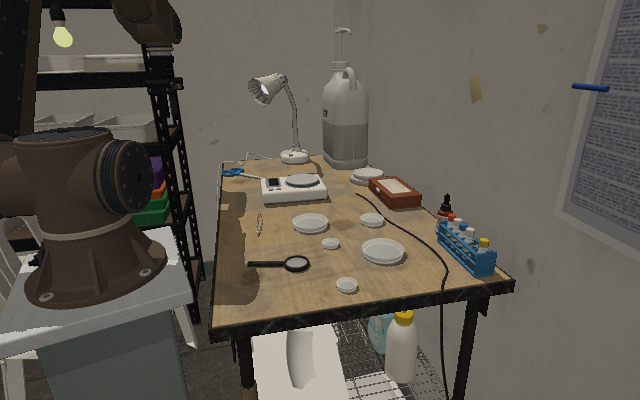

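Scene view: large dishes are at (322,229) and (403,244). Small-dish candidates are (368,205), (358,250) and (405,297), plus a dish stack at (319,133) and a magnifier at (351,288). (368,205) looks the largest. The pan is at about (276,172) in scene and (304,181) in side, so the pan detections were on the case.

```bash
python3 - <<'E'
from h import *
def ext(p,m,z):
    n,l,st,ce=cv2.connectedComponentsWithStats(m.astype(np.uint8))
    c=max(cv2.findContours(m.astype(np.uint8),0,1)[0],key=cv2.contourArea)[:,0]
    w=np.array([ray(p,q,z)[:2] for q in c]).astype(np.float32)
    (x,y),r=cv2.minEnclosingCircle(w)
    return [round(v) for v in (x,y,2*r)],w.ptp(0).round() if hasattr(w,'ptp') else np.ptp(w,0).round()
for c in("scene","side"):
    p=read_camera(c)
    for th,z in(("small_dish_center",12),("large_dish_a",15)):
        for r in cut_out(th,p)[:6]:print(c,th,np.round(r["at"]),round(r["confidence"],2),ext(p,r["region"],z))
    for px in ([(276,172)] if c=="scene" else [(304,181)]): print("pan",ray(p,px,49).round())
    if c=="scene": save({"image":cv2.resize(p["image"][150:320,220:440],None,fx=3.4,fy=3.4,interpolation=2)},"crop1.png")
E
```

```text
scene small_dish_center [405. 295.] 0.8 ([400, -292, 43], array([43., 39.], dtype=float32))
scene small_dish_center [365. 206.] 0.52 ([601, -84, 66], array([66., 60.], dtype=float32))
scene small_dish_center [359. 253.] 0.45 ([451, -138, 42], array([41., 39.], dtype=float32))
scene large_dish_a [318. 228.] 0.66 ([458, -24, 99], array([95., 91.], dtype=float32))
scene large_dish_a [401. 245.] 0.61 ([530, -226, 98], array([96., 88.], dtype=float32))
pan [531. 182.  49.]
side small_dish_center [373. 217.] 0.69 ([602, -92, 84], array([70., 78.], dtype=float32))
side small_dish_center [332. 244.] 0.65 ([451, -148, 57], array([46., 54.], dtype=float32))
side small_dish_center [347. 285.] 0.49 ([399, -299, 48], array([42., 46.], dtype=float32))
side large_dish_a [310. 222.] 0.64 ([455, -33, 114], array([ 98., 109.], dtype=float32))
pan [536. 168.  49.]
```

View pics/crop1.png

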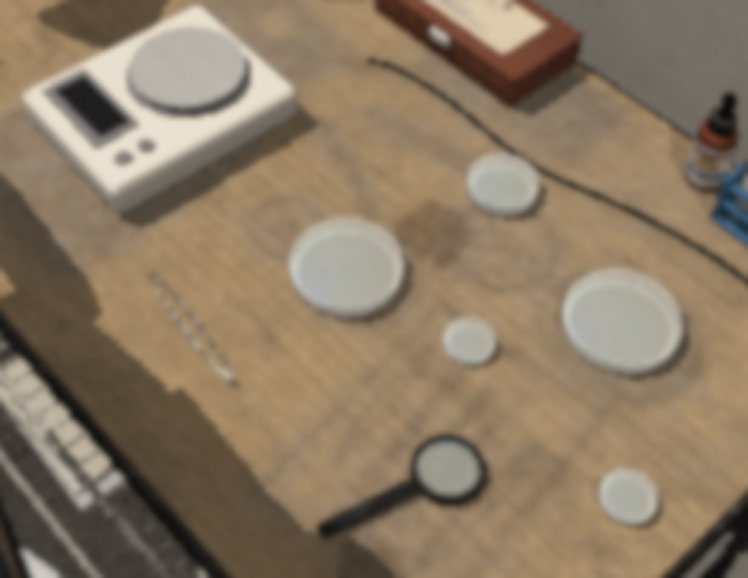

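```bash
python3 - <<'E'
from h import *
p=read_camera("scene")
f=lambda c:(220+c[0]/3.4,150+c[1]/3.4)
for n,q,z in(("lampbase",(215,115),0),("bottlebase L",(255,110),0),("bottle R",(290,120),0),("box near corner",f((515,98)),0),("box left",f((378,10)),0),("vial",(428,203),0),("cable",f((470,110)),0),("cable",f((510,150)),0),("cable",f((560,175)),0),("cable",f((620,205)),0),("pan",f((188,69)),49),("dish",f((503,184)),10),("caseTL",f((25,100)),38),("caseBot",f((115,195)),38),("caseR",f((297,98)),38),("caseTop",f((200,8)),38)):
    print(n,ray(p,q,z).round())
p2=read_camera("side")
def tri(a,b):
    P=[]
    for q in(p,p2):
        R=cv2.Rodrigues(np.array(q["rvec"],float))[0];K=np.array([[q["fx"],0,q["cx"]],[0,q["fy"],q["cy"]],[0,0,1.]])
        P.append(K@np.c_[R,np.array(q["tvec"],float).ravel()])
    X=cv2.triangulatePoints(P[0],P[1],np.array(a,float),np.array(b,float))[:,0];return (X[:3]/X[3]).round()
print("lampbase",tri((215,115),(295,157)),"lamp head",tri((180,55),(267,90)),"lamp joint",tri((197,40),(284,80)),"bottle top",tri((256,5),(342,65)))
E
```

```text
lampbase [681. 582.   0.]
bottlebase L [787. 484.   0.]
bottle R [810. 341.   0.]
box near corner [708. -42.   0.]
box left [741. 124.   0.]
vial [ 712. -224.    0.]
cable [673. -16.   0.]
cable [650. -69.   0.]
cable [ 648. -118.   -0.]
cable [ 645. -174.   -0.]
pan [536. 188.  49.]
dish [603. -86.  10.]
caseTL [437. 286.  38.]
caseBot [398. 154.  38.]
caseR [568.  97.  38.]
caseTop [614. 237.  38.]
lampbase [683. 578.   5.] lamp head [571. 533. 284.] lamp joint [626. 510. 315.] bottle top [834. 459. 359.]
```

I choose the (368,205) dish: about 60 mm across and near (602,-87). The other two are about 40 mm. The pan is near (533,185). Closing along world y keeps clear of the cable and the box.

>>> move_arm:
  commands:
    - [[0.5, -0.95, 0], 0.5, 1]
    - [[0.5, -0.95, 0], 0.5, 1]
    - [[0.5, -0.95, 0], 0.5, 1]
    - [[0.5, -0.95, 0], 0.5, 1]
    - [[0.5, -0.95, 0], 0.5, 1]
    - [[0.5, -0.95, 0], 0.5, 1]
    - [[0.5, -0.95, 0], 0.5, 1]
    - [[0.5, -0.95, 0], 0.5, 1]
    - [[0.5, -0.95, 0], 0.5, 1]
    - [[0.5, -0.95, 0], 0.35, 1]
    - [[0.5, -0.95, 0], 0, 1]
    - [[0.5, -0.95, 0], 0, 1]
    - [[0.5, -0.95, 0], 0, 1]
    - [[0.5, -0.95, 0], 0, 1]
    - [[0.5, -0.95, 0], 0, 1]
    - [[0.5, -0.95, 0], 0, 1]
    - [[0.5, -0.95, 0], 0, 1]
    - [[0.5, -0.95, 0], 0, 1]
    - [[0.5, -0.95, 0], 0, 1]
    - [[0.5, -0.95, 0], 0, 1]

```text
t: 2.47
eef_pos: [536.8, 7.0, 404.9]
tcp_rot: [3.142, 0.0, 3.142]
ft_force: [0.2, 1.4, -0.3]
opening: 1.001
grip_force: 0.0
```

>>> move_arm:
  commands:
    - [[0.5, -0.8, -0.5], 0, 1]
    - [[0.5, -0.8, -0.5], 0, 1]
    - [[0.5, -0.8, -0.5], 0, 1]
    - [[0, 0, -0.5], 0, 1]
    - [[0, 0, -0.5], 0, 1]
    - [[0, 0, 0], 0, 1]
    - [[0, 0, 0], 0, 1]
    - [[0, 0, 0], 0, 1]

```text
t: 3.13
eef_pos: [581.5, -63.2, 330.7]
tcp_rot: [-3.141, 0.001, -3.141]
ft_force: [0.6, 0.5, 0.7]
opening: 1.002
grip_force: 0.0
```

```bash
python3 - <<'E'
from h import *
s=env.state();print(s["t"],s["eef_pos"],s["tcp_rot"],s["ft_force"])
p=read_camera("wrist");save(p,"w1.png")
for r in cut_out("small_dish_center",p)[:4]:
    c=max(cv2.findContours(r["region"].astype(np.uint8),0,1)[0],key=cv2.contourArea)[:,0]
    w=np.array([ray(p,q,13)[:2] for q in c]).astype(np.float32)
    print(r["at"],round(r["confidence"],2),cv2.minEnclosingCircle(w),w.min(0),w.max(0))
E
```

```text
3.1333 [581.47538616 -63.23854665 330.67712664] [-3.14144239e+00  1.03178090e-03 -3.14102693e+00] [0.56605949 0.49554468 0.73450648]
[74.7, 10.8] 0.69 ((406.47021484375, -286.0582275390625), 21.112478256225586) [ 406.0666  -307.16675] [ 424.45618 -264.9497 ]
[305.6, 210.1] 0.63 ((603.07470703125, -83.40326690673828), 31.947071075439453) [ 571.144   -113.11203] [634.8519   -53.997925]
[248.5, 57.1] 0.6 ((454.4531555175781, -135.77642822265625), 20.098352432250977) [ 435.06876 -155.60228] [ 473.82977 -116.15214]
```

View pics/w1.png

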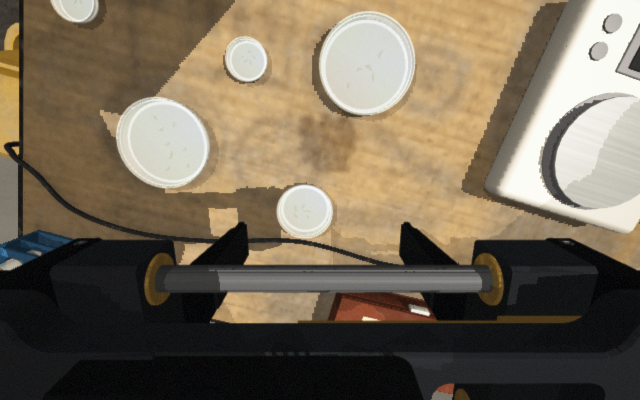

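The wrist view shows the dish at (305,210), centre ≈ (603,-84), 60 mm across with larvae in it. The cable lies on its far side and the fingers clear it. I'll align, then descend with the tips about 3 mm above the table.

>>> move_arm:
  commands:
    - [[0.36, -0.34, -0.4], 0, 1]
    - [[0.36, -0.34, -0.4], 0, 1]
    - [[0, 0, -0.6], 0, 1]
    - [[0, 0, -0.6], 0, 1]
    - [[0, 0, -0.6], 0, 1]
    - [[0, 0, -0.5], 0, 1]
    - [[0, 0, -0.4], 0, 1]
    - [[0, 0, -0.3], 0, 1]
    - [[0, 0, 0], 0, 1]
    - [[0, 0, 0], 0, 1]
    - [[0, 0, 0], 0, 1]

```text
t: 4.15
eef_pos: [603.2, -83.8, 216.6]
tcp_rot: [-3.141, 0.001, -3.141]
ft_force: [-0.1, -0.3, 0.4]
opening: 1.002
grip_force: 0.0
```

```bash
python3 - <<'E'
from h import *
p=read_camera("wrist");save(p,"w2.png")
for r in cut_out("small_dish_center",p)[:4]:
    c=max(cv2.findContours(r["region"].astype(np.uint8),0,1)[0],key=cv2.contourArea)[:,0]
    w=np.array([ray(p,q,13)[:2] for q in c]).astype(np.float32)
    print(r["at"],round(r["confidence"],2),cv2.minEnclosingCircle(w),w.min(0),w.max(0))
E
```

```text
[233.9, 7.1] 0.77 ((467.2537841796875, -135.27789306640625), 15.765336036682129) [ 467.24994 -151.04312] [ 476.11154 -119.51265]
[326.6, 230.0] 0.72 ((604.0885620117188, -83.88748931884766), 30.784732818603516) [ 573.9725   -113.784805] [628.16736  -53.793606]
```

View pics/w2.png

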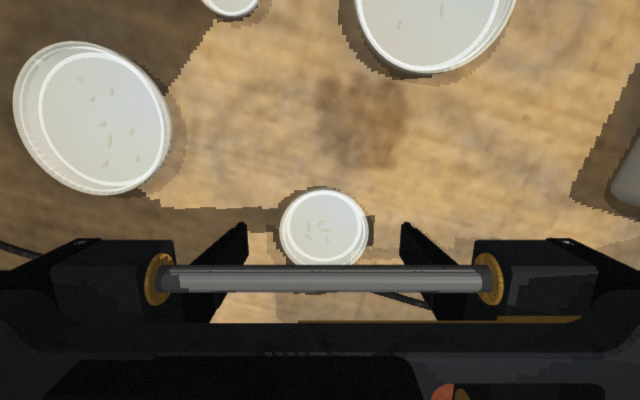

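The dish is centred between the fingers at (324,228). Next I descend and close step by step.

>>> move_arm:
  commands:
    - [[0, 0, -0.3], 0, 1]
    - [[0, 0, -0.3], 0, 1]
    - [[0, 0, -0.2], 0, 0.8]
    - [[0, 0, 0], 0, 0.6]
    - [[0, 0, 0], 0, 0.45]
    - [[0, 0, 0], 0, 0.38]
    - [[0, 0, 0], 0, 0.33]
    - [[0, 0, 0], 0, 0.3]
    - [[0, 0, 0], 0, 0.28]
    - [[0, 0, 0], 0, 0.26]

```text
t: 5.08
eef_pos: [602.9, -83.8, 191.8]
tcp_rot: [3.142, 0.0, -3.141]
ft_force: [0.4, 0.6, -0.4]
opening: 0.633
grip_force: 0.0
```

>>> move_arm:
  commands:
    - [[0, 0, 0], 0, 0.24]
    - [[0, 0, 0], 0, 0.22]
    - [[0, 0, 0], 0, 0.2]
    - [[0, 0, 0], 0, 0.18]
    - [[0, 0, 0], 0, 0.18]
    - [[0, 0, 0], 0, 0.18]

```text
t: 5.58
eef_pos: [602.9, -83.8, 191.8]
tcp_rot: [3.142, 0.0, -3.141]
ft_force: [-0.6, 0.0, -0.0]
opening: 0.592
grip_force: 0.0
```

>>> move_arm:
  commands:
    - [[0, 0, 0], 0, 0.16]
    - [[0, 0, 0], 0, 0.14]
    - [[0, 0, 0], 0, 0.14]
    - [[0, 0, 0], 0, 0.14]

```text
t: 5.92
eef_pos: [602.9, -83.8, 191.8]
tcp_rot: [3.142, 0.0, -3.141]
ft_force: [0.5, -0.1, -0.1]
opening: 0.576
grip_force: 30.0
```

```bash
python3 - <<'E'
from h import *
s=env.state();print(s["t"],s["opening"],s["grip_force"])
p=read_camera("wrist");save(p,"w3.png")
E
```

```text
5.9167 0.5755103308928072 29.984523276798427
```

View pics/w3.png

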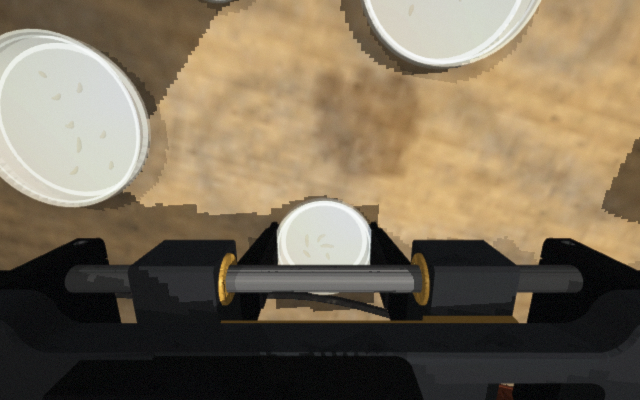

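The dish is held at 30 N per finger (60 N together), centred at (324,240). I'll lift it and carry it over to the balance.

>>> move_arm:
  commands:
    - [[0, 0, 0.1], 0, 0.1]
    - [[0, 0, 0.2], 0, 0.1]
    - [[0, 0, 0.4], 0, 0.1]
    - [[0, 0, 0.5], 0, 0.1]
    - [[0, 0, 0.6], 0, 0.1]
    - [[0, 0, 0.6], 0, 0.1]
    - [[0, 0, 0.5], 0, 0.1]
    - [[0, 0, 0.4], 0, 0.1]
    - [[0, 0, 0.2], 0, 0.1]
    - [[0, 0, 0.1], 0, 0.1]

```text
t: 6.8
eef_pos: [602.9, -83.8, 301.1]
tcp_rot: [-3.141, 0.002, -3.141]
ft_force: [-0.5, 0.4, -0.6]
opening: 0.573
grip_force: 30.0
```

>>> move_arm:
  commands:
    - [[-0.05, 0.2, 0], 0, 0.1]
    - [[-0.1, 0.4, 0], 0, 0.1]
    - [[-0.15, 0.6, 0], 0, 0.1]
    - [[-0.2, 0.7, 0], 0, 0.1]
    - [[-0.2, 0.7, 0], 0, 0.1]
    - [[-0.2, 0.7, 0], 0, 0.1]
    - [[-0.2, 0.7, 0], 0, 0.1]
    - [[-0.2, 0.7, 0], 0, 0.1]
    - [[-0.2, 0.7, 0], 0, 0.1]
    - [[-0.2, 0.7, 0], 0, 0.1]
    - [[-0.2, 0.7, 0], 0, 0.1]
    - [[-0.2, 0.7, 0], 0, 0.1]
    - [[-0.15, 0.6, 0], 0, 0.1]
    - [[-0.1, 0.4, 0], 0, 0.1]
    - [[-0.05, 0.2, 0], 0, 0.1]
    - [[0, 0, 0], 0, 0.1]
    - [[0, 0, 0], 0, 0.1]
    - [[0, 0, 0], 0, 0.1]

```text
t: 8.3
eef_pos: [531.1, 176.6, 299.6]
tcp_rot: [-3.142, -0.0, 3.141]
ft_force: [0.1, -0.5, 0.0]
opening: 0.574
grip_force: 30.0
```

```bash
python3 - <<'E'
from h import *
s=env.state();print(s["t"],s["eef_pos"],s["grip_force"],s["opening"],s["ft_force"])
p=read_camera("wrist");a=p["image"]
q=read_camera("scene");b=cv2.resize(q["image"][100:250,180:400],None,fx=640/220,fy=640/220)[:200]
q2=read_camera("side")
cc=cv2.resize(q2["image"][120:240,210:400],(640,400))
save({"image":cv2.resize(np.vstack([a,cc]),(480,600))},"w4.png")
save(q,"scene4.png");save(p,"w4raw.png")
E
```

```text
8.3 [531.07836478 176.60442247 299.5823183 ] 29.97806820552796 0.5740596426225965 [ 0.14736763 -0.52115859  0.03265638]
```

View pics/w4.png

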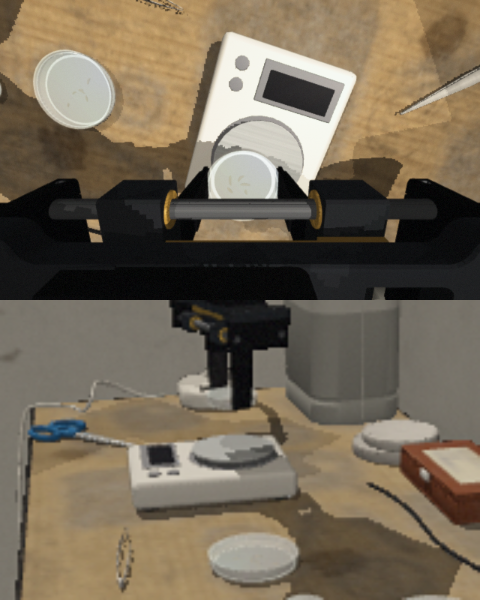

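The pan arc shows at about (281–404, 155) in the wrist view, with the dish in front of it. I'll fit the pan circle, r = 50, to the rim points.

```bash
python3 - <<'E'
from h import *
from scipy.optimize import least_squares
p=read_camera("wrist");im=p["image"]
save({"image":cv2.resize(im[130:290,240:440],None,fx=3.75,fy=3.75,interpolation=2)},"w5.png")
pts=np.array([(211,150),(222,130),(240,118),(258,116),(280,122),(297,140),(303,158)])*4/3
w=np.array([ray(p,q,49)[:2] for q in pts])
r=least_squares(lambda c:np.hypot(*(w-c).T)-50,[533,185]);print(r.x,r.fun.round(1))
print("pan nets",[(x["at"],round(x["confidence"],2),ray(p,x["at"],49)[:2].round()) for x in search_frame("pan_center",p)[:2]])
for x in cut_out("small_dish_center",p)[:1]:
    print(x["at"],ray(p,x["at"],122).round())
E
```

```text
[534.94250722 191.46490307] [ 1.   0.5  0.4 -0.7 -0.4 -0.2  1.9]
pan nets [([360.4, 142.8], 0.76, array([476., 205.]))]
[325.3, 232.4] [522. 178. 122.]
```

View pics/w5.png

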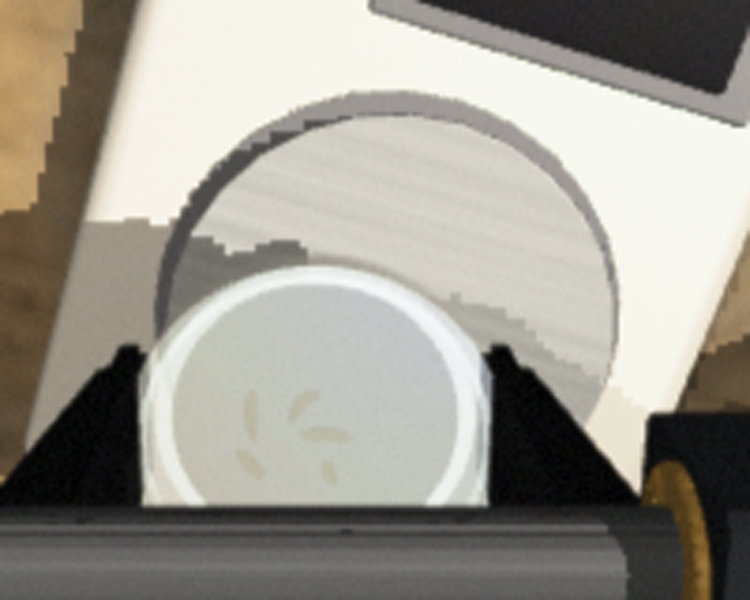

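The close crop shows the pan clearly, centre ≈ (536,189), with the dish level in the fingers. I'll shift +5,+12 mm and lower to just above the pan.

>>> move_arm:
  commands:
    - [[0.08, 0.2, 0], 0, 0.1]
    - [[0.08, 0.2, -0.2], 0, 0.1]
    - [[0, 0, -0.4], 0, 0.1]
    - [[0, 0, -0.4], 0, 0.1]
    - [[0, 0, -0.3], 0, 0.1]
    - [[0, 0, -0.2], 0, 0.1]
    - [[0, 0, -0.1], 0, 0.1]
    - [[0, 0, -0.1], 0, 0.1]
    - [[0, 0, 0], 0, 0.1]
    - [[0, 0, 0], 0, 0.1]
    - [[0, 0, 0], 0, 0.1]

```text
t: 9.52
eef_pos: [535.8, 189.2, 249.2]
tcp_rot: [3.141, 0.001, -3.141]
ft_force: [0.6, 0.6, -0.2]
opening: 0.576
grip_force: 30.0
```

>>> move_arm:
  commands:
    - [[0, 0, -0.07], 0, 0.1]
    - [[0, 0, -0.07], 0, 0.1]
    - [[0, 0, -0.05], 0, 0.1]
    - [[0, 0, 0], 0, 0.1]
    - [[0, 0, 0], 0, 0.1]

```text
t: 9.93
eef_pos: [535.7, 189.2, 243.0]
tcp_rot: [3.142, -0.0, -3.141]
ft_force: [0.1, -0.1, 0.1]
opening: 0.573
grip_force: 30.0
```

>>> move_arm:
  commands:
    - [[0, 0, -0.03], 0, 0.1]
    - [[0, 0, 0], 0, 0.1]
    - [[0, 0, 0], 0, 0.1]

```text
t: 10.18
eef_pos: [535.7, 189.2, 242.1]
tcp_rot: [3.142, -0.0, -3.141]
ft_force: [0.3, 0.1, -1.1]
opening: 0.573
grip_force: 30.0
```

>>> move_arm:
  commands:
    - [[0, 0, -0.015], 0, 0.1]
    - [[0, 0, 0], 0, 0.1]
    - [[0, 0, 0], 0, 0.1]

```text
t: 10.43
eef_pos: [535.7, 189.2, 241.7]
tcp_rot: [3.142, 0.0, -3.141]
ft_force: [-0.7, -0.5, 0.4]
opening: 0.571
grip_force: 30.0
```

Less than about 1 mm above the pan, so I'll open slowly.

>>> move_arm:
  commands:
    - [[0, 0, 0], 0, 0.14]
    - [[0, 0, 0], 0, 0.16]
    - [[0, 0, 0], 0, 0.18]
    - [[0, 0, 0], 0, 0.2]
    - [[0, 0, 0], 0, 0.23]
    - [[0, 0, 0], 0, 0.27]
    - [[0, 0, 0], 0, 0.32]
    - [[0, 0, 0], 0, 0.4]
    - [[0, 0, 0], 0, 0.5]
    - [[0, 0, 0], 0, 0.5]
    - [[0, 0, 0], 0, 0.5]

```text
t: 11.35
eef_pos: [535.7, 189.2, 241.7]
tcp_rot: [3.142, -0.0, -3.141]
ft_force: [-0.5, -0.1, 0.8]
opening: 0.747
grip_force: 0.0
```

>>> move_arm:
  commands:
    - [[0, 0, 0.1], 0, 0.5]
    - [[0, 0, 0.3], 0, 0.5]
    - [[0, 0, 0.6], 0, 0.5]
    - [[0, 0, 0.8], 0, 0.5]
    - [[0, 0, 0.8], 0, 0.5]
    - [[0, 0, 0.8], 0, 0.5]
    - [[0, 0, 0.5], 0, 0.5]
    - [[0, 0, 0], 0, 0.5]
    - [[0, 0, 0], 0, 0.5]

```text
t: 12.1
eef_pos: [535.5, 189.2, 359.7]
tcp_rot: [3.141, 0.002, -3.141]
ft_force: [0.1, -0.3, 0.2]
opening: 0.751
grip_force: 0.0
```

```bash
python3 - <<'E'
from h import *
p=read_camera("wrist");save(p,"w6.png")
for x in cut_out("small_dish_center",p)[:2]: print(x["at"],ray(p,x["at"],62).round())
E
```

```text
[27.9, 107.9] [453. -80.  62.]
```

View pics/w6.png

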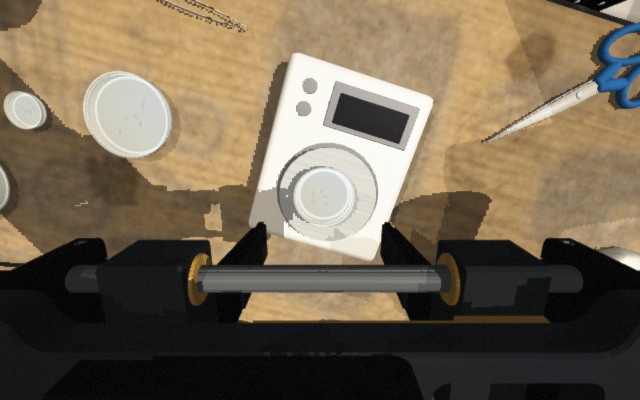

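The dish stands flat on the pan at (324,195), against a pan centre of about (328,192). That is only a few mm off, so I'm handing it in.

```bash
python3 -c "
from cell import env
print(env.job_done())"
```

```text
the job is handed in; nothing more can be done
None
```

The small dish is standing flat on the balance pan, about 5 mm off centre by the last wrist picture. The job was handed in at about 12 s, but no verdict came back. I gripped it at 30 N per finger and saw no sign that anything else moved.

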